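# Stow the pen testers in the lidded box

### The arm

A 6-joint arm with a two-finger parallel gripper is mounted at the origin on the work surface. World frame = base frame: x ahead of the robot, y to its left, z up, the work surface at z = 0. Lengths are in m, angles in rad, forces in N, time in s.
With the tool pointing down it reaches from about 0.35 to 1 m from the base axis. Payload 7.1 kg.
Tool frame: the origin (TCP) lies at the very end of the fingers, on their centre line; the grasp point (between the pads) lies bot.pinch_z behind it (bot.pinch_z is the distance from the TCP to the grasp point, in m); z points along the fingers, y is the line along which they close (so a half turn about z gives the same grasp; the last joint's range is limited). The gripper opens to 85 mm and grips with 20 to 120 N. Pads are 22 mm wide; open, the fingers measure 114 mm over their backs; the gripper's body (76 mm by 85 mm) begins 54 mm behind the grasp point. The pads swing forward as they close: fully open they stand 13 mm farther back than shut.
Start: joints at [-1.302, 0.423, 1.63, -0, 1.089, -0.019], TCP at [0.177, -0.599, 0.231] pointing down, gripper open.
Joint ranges: [-3, 3], [-0.9, 2.11], [0.09, 2.58], [-1.31, 4.45], [0.11, 2.69], [-2.54, 2.54]. Speed limits (rad/s): [2.39, 2.39, 3.01, 3.14, 3.14, 3.14].

### API

Orientations are given as a unit quaternion [x, y, z, w].
In Python, from station import status, eyes, ticket, bot gives the robot as it stands. The module is installed in compiled form; this text tells all that it offers.
- The arm moves only by the shell command python3 -m handwheel 'ROWS' [FORCE]. ROWS is JSON, a list of rows, each a list of 5 numbers: the opening, from -1 (shut) to 1 (fully open), then the shift along the tool's x, y, z scaled (see below), then the turn about the tool's z scaled (see below). In form: [[gripper, tx, ty, tz, twist], ...]. A call has exactly 5 rows; each row is the pose to reach, as a shift and turn from the pose commanded when the call began, along the tool's axes at that moment; what a row does not reach only later rows make up. The controller multiplies each number of a shift by 300 mm and each number of a turn by 90 degrees. A row lasts 1/8 s, in which the tool goes at most 62.5 mm and 10.7 degrees, less where a joint would pass 70% of its speed; a pose out of reach is approached as far as the arm can. A call with a number of a shift or a turn outside -1 to 1 is refused whole. A call with a gripper value outside its range is refused whole. The fingers move at their own pace and stop on an object; FORCE is the grip in N (left out, the last holds). Time passes only in rows, so rows that repeat a pose let the fingers close, or fill a call up. It gives the time, the measured TCP pose, the force, the opening and the grip force at its end, in the units of the state.
- status.sense(): the state, without advancing time (a new reading comes with each control period).
- eyes.read_camera(name): name is "scene" or "top"; returns a dict with "frame" (384x512x3 uint8, blue, green, red), "fx", "fy", "cx", "cy" (pixels), "R" (3x3) and "t" (3): a world point X has camera coordinates R X + t. Camera axes: x right, y down, z forward; pixel columns grow to the right and rows downward; lengths in m; the calibration is good to about 2 mm. A picture is of the moment at which its call begins. There is no depth.
- ticket.hand_in(): hands the job in; it is judged then, once.
The state is a dict: "time": time; "q": joint angles; "joint_vel": joint speeds; "joint_torque": joint torques, N m; "tcp_pos": TCP position; "tool_rot": TCP orientation; "wrist_force": force on the tool from outside, world axes, zero at the start; "wrist_torque": the same for the moment, N m; "opening": opening from 0.0 (shut) to 1.0 (fully open); "finger_force": force on a finger pad.
Only numpy, scipy, OpenCV 4.12 (cv2) and the standard library are available. Lean on these libraries where they do the work, as an engineer would, in place of code of your own. Each camera call takes 0.05 s, during which the arm holds its last target. There are 200 camera calls.

### The job

Lift the lid off the blue storage box by its knob and set it aside flat on the bench, knob up. Ease every pen tester out of its tight cutout in the black case by its protruding end, with small wiggles, and lay it in the box. When all of them are in, put the lid back fully home on the box, knob up, and leave the spool, the carton and the bottle where they are.

Things in the scene. Friction and masses are not known exactly. Their poses are not given: they have to be found in the camera images.
- case: black foam-lined instrument case fixed to the bench, 90 deep (its x) x 252 wide (y) x 66 high (z) mm, origin at the centre of its underside. Its front face looks along its own -x, roughly towards the robot (yaw 0 to 0.2 rad). Four horizontal cutouts open in the front face, centred at its own y = -87, -29, 29, 87 mm
- cutouts (a point): middle of the case's front face, 42 mm above the bench, axes as the case's. Each cutout has its floor 30 mm and its ceiling 54 mm above the bench and is 78 mm deep. In it a springy foam cheek on the +y side presses the tester against the -y wall: dragging it straight out along the case's -x takes about 8 to 12 N; small sideways wiggles (2 mm) help
- knob (a point): centre of the knob on the lid of the storage box: an oblong black grip 40 mm (its x) x 22 mm (its y) x 26 mm high, its middle 34 mm above the lid's origin. Axes parallel to the lid's
- lid: loose flat grey lid, 0.17 to 0.33 kg: a plate 166 (x) x 186 (y) x 5 mm over a locating pad 141 x 161 x 6 mm that drops into the box's mouth with 4.5 mm play all round. Origin at the centre of the pad's underside, z up through the knob, whose top is 47 mm above the origin. Seated, its origin is 50 mm above the box's origin, its x and y parallel to the box's (either way round)
- box: blue open-topped storage box fixed to the bench, outside 160 (x) x 180 (y) x 56 mm high, walls and floor 5 mm thick. Origin at the centre of its underside, turned up to about 0.2 rad. At the start the lid is on it and it is empty; the bench on its -y side (to the right) is clear, room enough for the lid
- spool: bystander: white spool, 64 mm across, 42 mm high, standing; origin at the centre of its underside
- carton: bystander: small cardboard box 60 x 90 x 45 mm; origin at the centre of its underside
- bottle: bystander: upright drink bottle, 64 mm across, 190 mm high; origin at the centre of its underside
- tester1: pen-shaped grey tester, 120 mm long (x), 22 mm wide (y), 20 mm high (z), 40 to 85 g; origin at its centre, x pointing from its blunt black rear end to its thin 15 mm metal nose (12 x 10 mm). Starts nose first in one of the case's cutouts (only two or three of the four are there), its rear 53 to 67 mm sticking out, its axes parallel to the case's
- tester2: pen-shaped grey tester, 120 mm long (x), 22 mm wide (y), 20 mm high (z), 40 to 85 g; origin at its centre, x pointing from its blunt black rear end to its thin 15 mm metal nose (12 x 10 mm). Starts nose first in one of the case's cutouts (only two or three of the four are there), its rear 53 to 67 mm sticking out, its axes parallel to the case's
- tester3: pen-shaped grey tester, 120 mm long (x), 22 mm wide (y), 20 mm high (z), 40 to 85 g; origin at its centre, x pointing from its blunt black rear end to its thin 15 mm metal nose (12 x 10 mm). Starts nose first in one of the case's cutouts (only two or three of the four are there), its rear 53 to 67 mm sticking out, its axes parallel to the case's
- tester4: pen-shaped grey tester, 120 mm long (x), 22 mm wide (y), 20 mm high (z), 40 to 85 g; origin at its centre, x pointing from its blunt black rear end to its thin 15 mm metal nose (12 x 10 mm). Starts nose first in one of the case's cutouts (only two or three of the four are there), its rear 53 to 67 mm sticking out, its axes parallel to the case's
Mind the look-alikes: they are no part of the job. Leave any brown or red look-alike of the tester3 alone.

How it is judged:
On the way, in this order (a step that is already met when the one before it is completed fails the run):
1. the lid lies flat on the bench beside the box, knob up, let go (height (world z) of lid below 0.012 m and angle between lid's own z axis and vertical below 0.1 rad and horizontal distance between lid and box above 0.14 m and contact force between the fingers and lid below 0.1 N), for 0.2 s.
2. every tester that is there is in the box, let go (x of tester1 in the frame of box between -0.075 and 0.075 m and y of tester1 in the frame of box between -0.085 and 0.085 m and z of each of tester1, tester2, tester3, tester4 in the frame of box below 0.046 m and contact force between the fingers and tester1 below 0.1 N and x of tester2 in the frame of box between -0.075 and 0.075 m and y of tester2 in the frame of box between -0.085 and 0.085 m and contact force between the fingers and tester2 below 0.1 N and x of tester3 in the frame of box between -0.075 and 0.075 m and y of tester3 in the frame of box between -0.085 and 0.085 m and contact force between the fingers and tester3 below 0.1 N and x of tester4 in the frame of box between -0.075 and 0.075 m and y of tester4 in the frame of box between -0.085 and 0.085 m and contact force between the fingers and tester4 below 0.1 N), for 0.2 s.
At the end, for the whole second after the job is handed in: every tester present lies inside the box, and the lid is back on it: level within 0.05 rad, its pad down in the mouth (within 3 mm of fully seated, 12 mm of centred), everything at rest (all of step 2 and z of lid in the frame of box between 0.046 and 0.053 m and angle between lid's own z axis and vertical below 0.05 rad and horizontal distance between lid and box below 0.012 m and linear speed of each of lid, tester1, tester2, tester3, tester4 below 0.02 m/s); the robot touches nothing.
It fails at once if the spool is shifted more than 4 cm or tipped over (distance of spool from where it was at the start of the episode above 0.04 m or angle between spool's own z axis and vertical above 0.5 rad).
It fails at once if the carton is shifted more than 4 cm or tipped over (distance of carton from where it was at the start of the episode above 0.04 m or angle between carton's own z axis and vertical above 0.5 rad).
It fails at once if the bottle is shifted more than 4 cm or tipped over (distance of bottle from where it was at the start of the episode above 0.04 m or angle between bottle's own z axis and vertical above 0.5 rad).
Of tester1, tester2, tester3, tester4 only 2 to 3 are there at a start; the rules pass over those that are not, and their reading is None.
At some moment in a run one of lid may be knocked a few centimetres aside while the robot is not near it.
Once in a run the grip may slacken for a moment while it holds something.
It also fails if it takes over 210 s, if anything falls off the work surface, if the arm or the gripper's body presses on something with over 40 N, if the wrist force passes 120 N, or if a joint passes its speed limit or range.

## Working session

There is one attempt and no reset: what is moved stays moved. The work goes in short steps, Python scripts to look and compute and a shell command to move; the robot and the scene stay as the last step left them, time stands still between calls to the robot, and variables do not carry over. Pictures are saved under pics/ and viewed, at most 16 in all, crops included, and the job is handed in when it is done.

```bash
mkdir -p pics; cat > h.py <<'E'
import numpy as np, cv2
from station import status, eyes, ticket, bot
def cam(n):
    c=eyes.read_camera(n); c['R']=np.array(c['R']);c['t']=np.array(c['t']);c['frame']=np.array(c['frame']);return c
def ray(c,u,v,z):
    d=c['R'].T@np.array([(u-c['cx'])/c['fx'],(v-c['cy'])/c['fy'],1.]); o=-c['R'].T@c['t']
    return o+d*(z-o[2])/d[2]
def proj(c,X):
    p=c['R']@np.asarray(X)+c['t']; return np.array([c['fx']*p[0]/p[2]+c['cx'],c['fy']*p[1]/p[2]+c['cy']])
E
python3 - <<'E'
from h import *
for n in('top','scene'):
    c=cam(n); cv2.imwrite(f'pics/{n}0.png',cv2.resize(c['frame'],(800,600),interpolation=cv2.INTER_CUBIC))
    print(n,c['fx'],c['cx'],c['cy'],-c['R'].T@c['t'],c['R'].round(3).tolist())
print(status.sense(),bot.pinch_z)
E
```

```text
top 422.26399631847573 259.634013023859 193.25105897687828 [0.30654204 0.03633342 1.18054804] [[-0.042, -0.999, -0.007], [-0.971, 0.042, -0.235], [0.235, -0.003, -0.972]]
scene 357.78346251207836 252.77164110343384 191.0352352959376 [1.19431702 0.34617183 0.78731619] [[-0.447, 0.895, 0.009], [0.625, 0.32, -0.712], [-0.64, -0.312, -0.702]]
{'time': 0.1, 'q': array([-1.30198897e+00,  4.23784117e-01,  1.63060765e+00,  1.92722740e-05,
        1.08862389e+00, -1.89819228e-02]), 'joint_vel': array([ 0.00017061, -0.00246095, -0.00226982, -0.00119978, -0.0004317 ,
        0.00040637]), 'joint_torque': array([ 8.66363007e-04, -5.58429444e+01, -2.82445604e+01,  4.86903650e-05,
        2.97932260e-03,  2.93507895e-06]), 'tcp_pos': array([ 0.17730337, -0.59880219,  0.23061346]), 'tool_rot': array([ 9.89665408e-01,  1.43394118e-01, -8.01766458e-05, -7.07019905e-04]), 'wrist_force': array([ 0.85024613, -0.15603651,  0.51155428]), 'wrist_torque': array([ 0.01222759, -0.01887442,  0.04460013]), 'finger_force': 0.0, 'opening': 1.0035779575934387} 0.0187
```

View pics/top0.png

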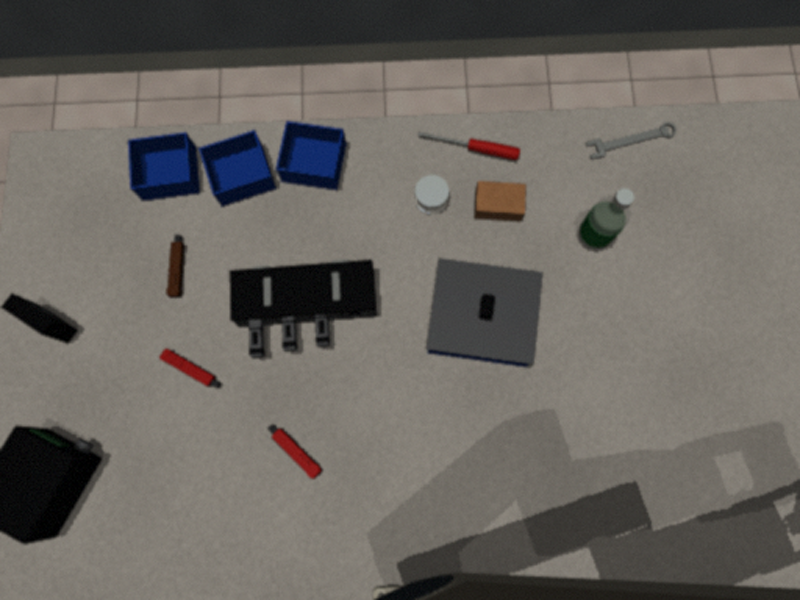

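View pics/scene0.png

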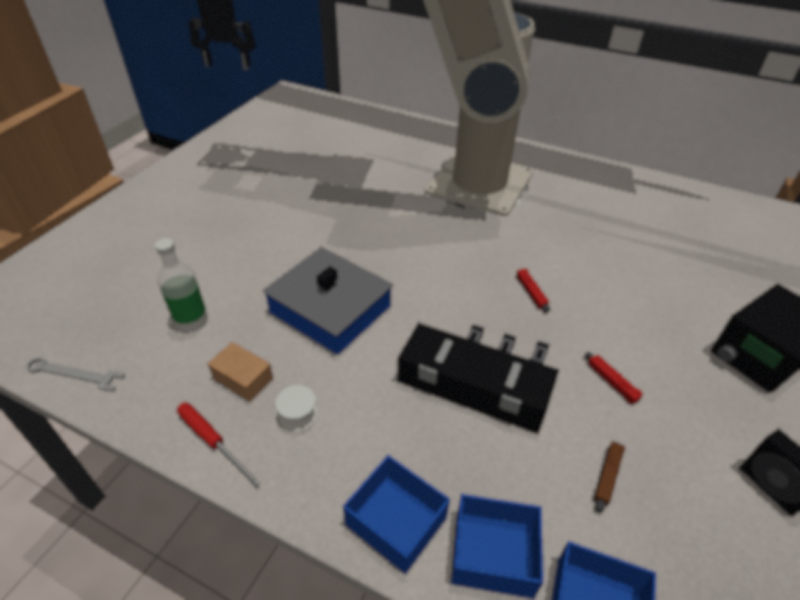

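The top view shows three testers, with grey bodies and black rears, in the case front at (256,338), (290,333) and (322,330). Things that could be mistaken for them are the brown pen (176,266) and the red pens (190,368) and (295,452). The lidded blue box is at (485,312) with its knob at (487,306); the three open blue trays at top left are decoys. I choose the three pens in the case and will check them in a crop.

```bash
python3 - <<'E'
from h import *
c=cam('top'); f=c['frame']
cr=f[160:240,140:260]; cv2.imwrite('pics/crop1.png',cv2.resize(cr,(780,520),interpolation=cv2.INTER_CUBIC))
g=f.astype(int); s=1.5625
# lid: dark grey within roi
roi=f[155:240,262:360]
hsv=cv2.cvtColor(f,cv2.COLOR_BGR2HSV)
print('lid px',f[190,290],f[215,320],'bench',f[215,380],f[240,300],'case',f[185,175], 'tester rows',[f[r,185].tolist() for r in range(200,228,2)])
def rect(mask,off,z,name):
    cs,_=cv2.findContours(mask.astype('uint8'),cv2.RETR_EXTERNAL,cv2.CHAIN_APPROX_NONE)
    k=max(cs,key=cv2.contourArea)[:,0,:]+np.array(off)
    W=np.array([ray(c,u,v,z)[:2] for u,v in k])
    r=cv2.minAreaRect((W*1000).astype(np.float32)); print(name,r,cv2.boxPoints(r).round(0).tolist())
x0,y0,x1,y1=262,155,362,242
sub=g[y0:y1,x0:x1]; m=(sub.max(2)<115)&(sub.max(2)-sub.min(2)<22)
m=cv2.morphologyEx(m.astype('uint8'),cv2.MORPH_CLOSE,np.ones((9,9)))
rect(m,(x0,y0),0.061,'lid')
x0,y0,x1,y1=296,178,330,212
sub=g[y0:y1,x0:x1]; rect(sub.max(2)<40,(x0,y0),0.097,'knob')
x0,y0,x1,y1=140,160,250,204
sub=g[y0:y1,x0:x1]; m=cv2.morphologyEx((sub.max(2)<50).astype('uint8'),cv2.MORPH_CLOSE,np.ones((5,5)));rect(m,(x0,y0),0.066,'case')
E
```

```text
lid px [66 65 66] [67 69 67] bench [118 126 131] [115 123 128] case [10 10 11] tester rows [[12, 14, 11], [39, 39, 38], [61, 58, 58], [49, 49, 47], [36, 36, 35], [27, 24, 26], [28, 26, 27], [22, 21, 20], [60, 59, 60], [41, 40, 41], [13, 12, 11], [51, 50, 49], [58, 61, 63], [110, 118, 123]]
lid ((555.1538696289062, -103.16006469726562), (189.9859619140625, 176.9068603515625), 79.33270263671875) [[451.0, -180.0], [624.0, -213.0], [660.0, -26.0], [486.0, 7.0]]
knob ((554.775634765625, -102.11845397949219), (23.763656616210938, 43.74510192871094), 77.95655822753906) [[531.0, -109.0], [574.0, -118.0], [579.0, -95.0], [536.0, -86.0]]
case ((607.4956665039062, 213.090087890625), (256.7738342285156, 101.5999755859375), 87.52677917480469) [[551.0, 87.0], [653.0, 83.0], [664.0, 339.0], [562.0, 344.0]]
```

View pics/crop1.png

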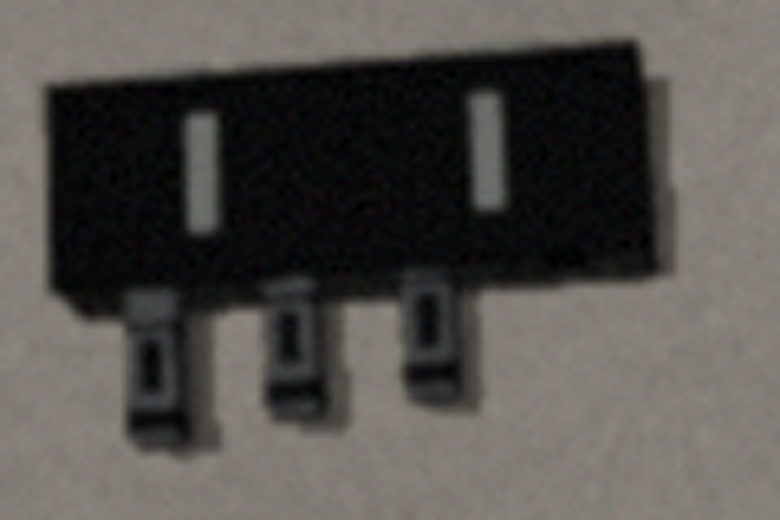

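The crop confirms three grey testers with black rear caps at crop (152,380), (293,360) and (430,345), and the rightmost cutout is empty. Next I work out the tester axes and the first move.

```bash
cat >> h.py <<'E'
def yaw_now(s):
    from scipy.spatial.transform import Rotation as R
    M=R.from_quat(s['tool_rot']).as_matrix(); return np.arctan2(M[1,0],M[0,0])
def goal(x,y,z,yaw):
    s=status.sense(); p=s['tcp_pos']; a=yaw_now(s); d=np.array([x,y,z])-p
    tx=np.array([np.cos(a),np.sin(a)]); ty=np.array([np.sin(a),-np.cos(a)])
    w=(a-yaw+np.pi)%(2*np.pi)-np.pi
    print('t',round(s['time'],2),'tcp',p.round(4),'yaw',round(a,3),'-> row',(np.array([tx@d[:2],ty@d[:2],-d[2]])/0.3).round(3),'twist',round(w/(np.pi/2),3))
E
python3 - <<'E'
from h import *
c=cam('top')
P=lambda x,y,z:ray(c,140+x/6.5,160+y/6.5,z)[:2].round(4)
a,b=P(45,88,.066),P(637,42,.066);print('case back',a,b,'yaw',np.arctan2(*( (a-b)*[-1,1])))
a,b=P(50,292,.066),P(655,270,.066);print('case front',a,b,'yaw',np.arctan2(*( (a-b)*[-1,1])))
for fx,fy,rx,ry in((150,325,156,430),(288,296,297,402),(426,275,436,385)):
    F,B=P(fx,fy,.05),P(rx,ry,.05);print(F,B,np.arctan2(*(F-B)[::-1]))
for n,u,v,z in(('bottle base',598,245,0),('carton',500,202,.045),('spool',432,188,.042)):print(n,ray(c,u/1.5625,v/1.5625,z))
goal(.555,-.102,.17,-.19)
E
```

```text
case back [0.6452 0.3405] [0.6545 0.0894] yaw 0.03702011587392992
case front [0.5567 0.3365] [0.5552 0.0848] yaw -0.005959405016701733
[0.5442 0.2984] [0.4995 0.2954] 0.06701359804480503
[0.5542 0.2404] [0.5088 0.2366] 0.08350579621789712
[0.5607 0.1821] [0.5135 0.1785] 0.07612380322052764
bottle base [ 0.68612791 -0.33235673  0.        ]
carton [ 0.76218364 -0.14804442  0.045     ]
spool [ 0.79660837 -0.02492374  0.042     ]
t 0.2 tcp [ 0.1773 -0.599   0.2308] yaw 0.288 -> row [ 1.677 -1.231  0.203] twist 0.304
```

```bash
python3 -m handwheel '[[0.3,0.82,-0.6,0,0.3],[0.3,0.82,-0.6,0,0.3],[0.3,0.82,-0.6,0,0.3],[0.3,0.82,-0.6,0,0.3],[0.3,0.82,-0.6,0,0.3]]' 40; python3 -c "
from h import *
goal(.555,-.102,.12,-.19)"
```

```text
time: 0.82
tcp_pos: [0.3632, -0.355, 0.2314]
tool_rot: [0.996, -0.092, 0.0, 0.0]
wrist_force: [1.1, 0.2, 0.7]
opening: 0.646
finger_force: 0.0
t 0.82 tcp [ 0.3632 -0.355   0.2314] yaw -0.183 -> row [ 0.475 -0.946  0.371] twist 0.004
```

```bash
python3 -m handwheel '[[0.3,0.475,-0.946,0.2,0],[0.3,0.475,-0.946,0.2,0],[0.3,0.475,-0.946,0.2,0],[0.3,0.475,-0.946,0.37,0],[0.3,0.475,-0.946,0.37,0]]'; python3 -c "
from h import *
goal(.555,-.102,.068,-.19)
c=cam('top');cv2.imwrite('pics/a1.png',cv2.resize(c['frame'][130:260,240:390],(750,650*750//750))[:600])"
```

```text
time: 1.45
tcp_pos: [0.5404, -0.122, 0.134]
tool_rot: [0.996, -0.091, 0.001, 0.0]
wrist_force: [0.5, -0.4, 0.0]
opening: 0.651
finger_force: 0.0
t 1.45 tcp [ 0.5404 -0.122   0.134 ] yaw -0.183 -> row [ 0.036 -0.074  0.22 ] twist 0.004
```

```bash
python3 -m handwheel '[[0.3,0,0,0,0],[0.3,0,0,0,0],[0.3,0,0,0,0],[0.3,0,0,0,0],[0.3,0,0,0,0]]'; python3 -c "
from h import *
goal(.555,-.102,.068,-.19)"
```

```text
time: 2.12
tcp_pos: [0.5391, -0.1242, 0.135]
tool_rot: [0.996, -0.092, 0.0, 0.0]
wrist_force: [0.5, 0.1, 0.1]
opening: 0.649
finger_force: 0.0
t 2.12 tcp [ 0.5391 -0.1242  0.135 ] yaw -0.184 -> row [ 0.039 -0.082  0.223] twist 0.004
```

```bash
python3 -m handwheel '[[0.3,0.039,-0.082,0.1,0.004],[0.3,0.039,-0.082,0.223,0.004],[0.3,0.039,-0.082,0.223,0.004],[-0.8,0.039,-0.082,0.223,0.004],[-1,0.039,-0.082,0.223,0.004]]' 40; python3 -m handwheel '[[-1,0,0,0,0],[-1,0,0,0,0],[-1,0,0,0,0],[-1,0,0,-0.1,0],[-1,0,0,-0.2,0]]' 40;  python3 -c "
from h import *
goal(.509,-.339,.14,-.19)"
```

```text
time: 2.75
tcp_pos: [0.5561, -0.1021, 0.0693]
tool_rot: [0.995, -0.095, 0.001, 0.0]
wrist_force: [1.6, -0.7, -0.2]
opening: 0.25
finger_force: 40.2
time: 3.38
tcp_pos: [0.5546, -0.1015, 0.1284]
tool_rot: [0.995, -0.095, -0.0, -0.0]
wrist_force: [0.4, -0.5, -1.9]
opening: 0.254
finger_force: 40.0
t 3.38 tcp [ 0.5546 -0.1015  0.1284] yaw -0.19 -> row [ 0.     0.806 -0.039] twist -0.0
```

```bash
python3 -m handwheel '[[-1,0,0.15,-0.04,0],[-1,0,0.35,-0.04,0],[-1,0,0.55,0,0],[-1,0,0.7,0.05,0],[-1,0,0.806,0.15,0]]'; python3 -c "
from h import *
goal(.509,-.339,.0215,-.19); print(status.sense()['opening'])"
```

```text
time: 4.0
tcp_pos: [0.5097, -0.3418, 0.0836]
tool_rot: [0.995, -0.096, 0.002, 0.001]
wrist_force: [-0.2, 0.3, -2.6]
opening: 0.255
finger_force: 40.3
t 4.0 tcp [ 0.5097 -0.3418  0.0836] yaw -0.191 -> row [-0.004 -0.009  0.207] twist -0.001
0.2551015380293688
```

```bash
python3 -m handwheel '[[-1,0,0,0.06,0],[-1,0,0,0.12,0],[-1,0,0,0.17,0],[-1,0,0,0.2,0],[-1,0,0,0.21,0]]'; python3 -c "
from h import *
goal(.509,-.339,.0195,-.19)"
```

```text
time: 4.62
tcp_pos: [0.5096, -0.3383, 0.0193]
tool_rot: [0.996, -0.094, -0.0, -0.0]
wrist_force: [-5.8, 6.2, 26.2]
opening: 0.249
finger_force: 44.7
t 4.62 tcp [ 0.5096 -0.3383  0.0193] yaw -0.189 -> row [-0.002  0.003 -0.001] twist 0.001
```

```bash
python3 -m handwheel '[[-1,0,0,-0.01,0],[0.3,0,0,-0.01,0],[0.3,0,0,-0.01,0],[0.3,0,0,-0.2,0],[0.3,0,0,-0.45,0]]'; python3 - <<'E'
from h import *
c=cam('top'); cv2.imwrite('pics/t2.png',cv2.resize(c['frame'][110:270,240:450],(780,594),interpolation=cv2.INTER_CUBIC))
goal(.51,.18,.15,.05)
E
```

```text
time: 5.25
tcp_pos: [0.5089, -0.3387, 0.1427]
tool_rot: [0.995, -0.095, -0.001, -0.001]
wrist_force: [1.3, 0.4, 0.7]
opening: 0.652
finger_force: 0.0
t 5.3 tcp [ 0.5131 -0.3415  0.152 ] yaw -0.19 -> row [-0.338 -1.705  0.007] twist -0.153
```

View pics/t2.png

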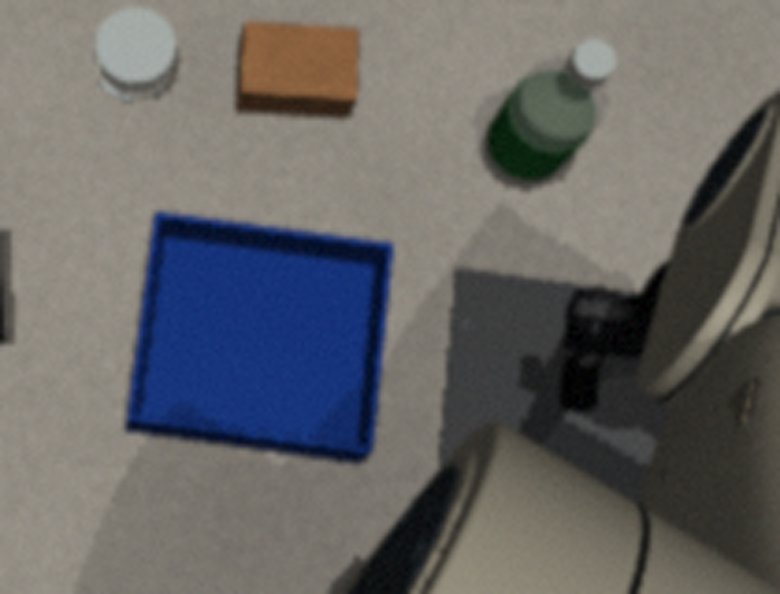

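The lid lies flat on the bench right of the box, around crop (550,370). The empty open box has rim corners at crop (157,213), (392,244), (372,458) and (128,430).

```bash
python3 -m handwheel '[[0,-0.2,-0.1,-0.1,0],[0,-0.3,-0.3,-0.2,-0.1],[0,-0.34,-0.5,-0.2,-0.15],[0,-0.34,-0.7,-0.2,-0.15],[0,-0.34,-0.9,-0.2,-0.15]]'; python3 - <<'E'
from h import *
c=cam('top')
s=3.714
K=[(157,213),(392,244),(372,458),(128,430)]
W=np.array([ray(c,240+u/s,110+v/s,.056)[:2] for u,v in K]);print('box',W.round(4).tolist(),W.mean(0),'yaw',np.arctan2(*(W[0]-W[3])[::-1]),np.arctan2(*(W[1]-W[2])[::-1]))
P=lambda x,y:ray(c,140+x/6.5,160+y/6.5,.05)[:2].round(4)
g=cv2.resize(cv2.cvtColor(c['frame'],cv2.COLOR_BGR2GRAY)[160:240,140:260],None,fx=6.5,fy=6.5,interpolation=cv2.INTER_CUBIC).astype(float)
for ys,x0 in(((320,345,370,395),130),((305,330,355,380),270),((290,315,340,365),408)):
    for y in ys:
        d=np.diff(cv2.blur(g[y-5:y+6].mean(0)[None],(5,1))[0]); x=x0-20+np.argmin(d[x0-20:x0+15])
        x2=x0+35+np.argmax(d[x0+35:x0+65]);print(y,x,P(x,y),P(x2,y))
goal(.51,.18,.15,.05)
E
```

```text
time: 5.92
tcp_pos: [0.4584, -0.0641, 0.2029]
tool_rot: [1.0, 0.022, 0.001, 0.0]
wrist_force: [0.4, 0.3, 0.6]
opening: 0.503
finger_force: 0.0
box [[0.6497, -0.0331], [0.618, -0.2064], [0.4589, -0.1777], [0.4868, -0.0032]] [ 0.55332546 -0.10512339] yaw -0.18129323851504547 -0.17834938959343088
320 121 [0.5469 0.3107] [0.5457 0.2837]
345 125 [0.5361 0.3088] [0.535  0.2836]
370 125 [0.5254 0.3087] [0.5247 0.2919]
395 124 [0.5148 0.3089] [0.5137 0.2818]
305 255 [0.5509 0.2543] [0.5496 0.2244]
330 261 [0.5401 0.2517] [0.5389 0.2244]
355 268 [0.5293 0.2488] [0.5282 0.2245]
380 262 [0.5187 0.2513] [0.5176 0.2245]
290 417 [0.5544 0.186 ] [0.5536 0.1671]
315 399 [0.544  0.1937] [0.5429 0.1676]
340 403 [0.5332 0.1921] [0.5321 0.1669]
365 404 [0.5226 0.1918] [0.5215 0.1675]
t 5.97 tcp [ 0.4592 -0.0581  0.2028] yaw 0.048 -> row [ 0.207 -0.784  0.176] twist -0.001
```

```bash
python3 -m handwheel '[[0,0.29,-0.25,0.1,0],[-0.1,0.29,-0.45,0.17,0],[-0.1,0.31,-0.65,0.2,0],[-0.1,0.31,-0.78,0.3,0],[-0.1,0.31,-0.78,0.33,0]]'; python3 - <<'E'
from h import *
goal(.541,.181,.022,.05)
c=cam('top'); cv2.imwrite('pics/t3.png',cv2.resize(c['frame'][150:240,130:260],(780,540),interpolation=cv2.INTER_CUBIC))
E
```

```text
time: 6.6
tcp_pos: [0.5406, 0.1752, 0.1023]
tool_rot: [1.0, 0.024, 0.0, -0.0]
wrist_force: [0.3, -0.8, 1.0]
opening: 0.449
finger_force: 0.0
t 6.6 tcp [0.5406 0.1752 0.1023] yaw 0.048 -> row [ 0.002 -0.019  0.268] twist -0.001
```

View pics/t3.png

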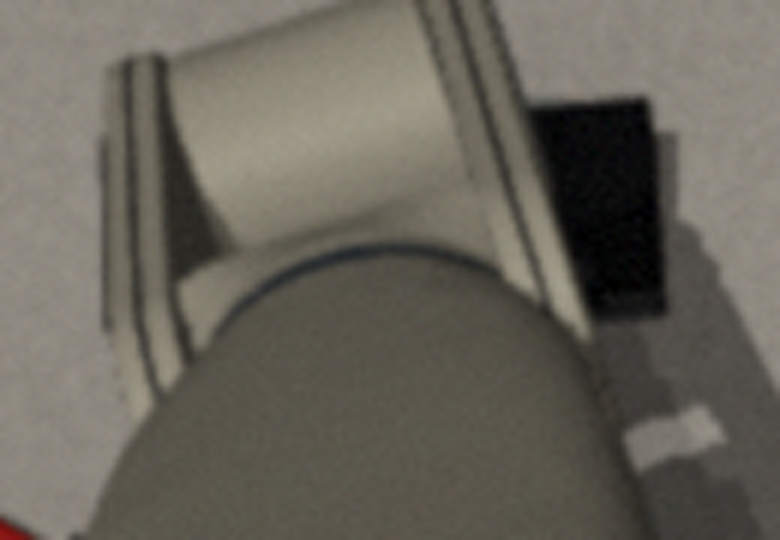

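The arm hides the testers in the top view, so I descend on the measured numbers.

```bash
python3 -m handwheel '[[-0.1,0,-0.016,0.1,0],[-0.1,0,-0.016,0.2,0],[-0.1,0,-0.016,0.265,0],[-0.1,0,-0.016,0.265,0],[-0.1,0,-0.016,0.265,0]]' 50; python3 -m handwheel '[[-1,0,-0.016,0,0],[-1,0,-0.016,0,0],[-1,0,-0.016,0,0],[-1,0,-0.016,0,0],[-1,0,-0.016,0,0]]' 60;python3 - <<'E'
from h import *
goal(.541,.181,.022,.05)
c=cam('scene'); cv2.imwrite('pics/s3.png',cv2.resize(c['frame'][170:280,220:370],(750,550),interpolation=cv2.INTER_CUBIC))
E
```

```text
time: 7.28
tcp_pos: [0.5409, 0.1771, 0.0244]
tool_rot: [1.0, 0.023, 0.001, -0.0]
wrist_force: [-0.0, 0.4, 0.7]
opening: 0.449
finger_force: 0.0
time: 7.9
tcp_pos: [0.5407, 0.1833, 0.0252]
tool_rot: [1.0, 0.022, 0.001, -0.001]
wrist_force: [-3.9, 5.4, 5.2]
opening: 0.244
finger_force: 60.1
t 7.9 tcp [0.5407 0.1833 0.0252] yaw 0.045 -> row [0.001 0.008 0.011] twist -0.003
```

View pics/s3.png

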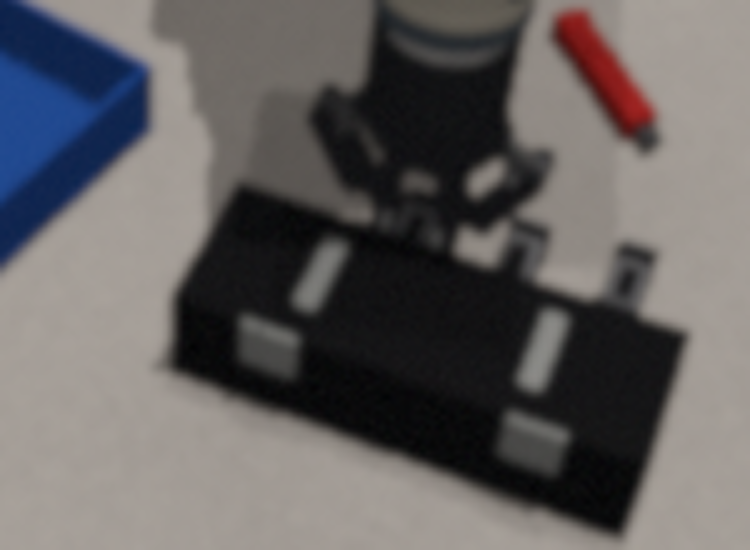

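The tester is gripped (opening 0.244, about 21 mm). I start the pull with ±2 mm wiggles.

```bash
python3 -m handwheel '[[-1,-0.015,0.017,0,0],[-1,-0.04,0.003,0,0],[-1,-0.07,0.017,0,0],[-1,-0.1,0.003,0,0],[-1,-0.13,0.01,0,0]]'; python3 -m handwheel '[[-1,-0.03,0.007,0,0],[-1,-0.06,-0.007,0,0],[-1,-0.09,0.007,0,0],[-1,-0.13,0,0,0],[-1,-0.16,0,0,0]]'; python3 - <<'E'
from h import *
goal(.541,.181,.022,.05); s=status.sense();print(s['opening'])
E
```

```text
time: 8.57
tcp_pos: [0.5085, 0.1803, 0.0263]
tool_rot: [1.0, 0.024, 0.008, -0.003]
wrist_force: [17.9, 12.5, -2.2]
opening: 0.242
finger_force: 62.2
time: 9.2
tcp_pos: [0.4518, 0.1747, 0.0235]
tool_rot: [1.0, 0.023, -0.001, 0.0]
wrist_force: [-1.2, -0.8, -1.4]
opening: 0.245
finger_force: 61.4
t 9.2 tcp [0.4518 0.1747 0.0235] yaw 0.046 -> row [ 0.298 -0.007  0.005] twist -0.003
0.24471521860146597
```

```bash
python3 -m handwheel '[[-1,0,0,-0.15,0],[-1,0,0.05,-0.3,0],[-1,0.05,0.2,-0.35,0.05],[-1,0.1,0.4,-0.35,0.1],[-1,0.13,0.6,-0.35,0.15]]'; python3 - <<'E'
from h import *
goal(.512,-.148,.12,-.18); s=status.sense();print(s['opening'])
c=cam('top'); cv2.imwrite('pics/t4.png',cv2.resize(c['frame'][130:270,120:330],(780,520),interpolation=cv2.INTER_CUBIC))
E
```

```text
time: 9.82
tcp_pos: [0.5007, -0.0045, 0.129]
tool_rot: [0.995, -0.096, 0.001, -0.0]
wrist_force: [0.6, 0.8, -0.2]
opening: 0.25
finger_force: 61.5
t 9.82 tcp [ 0.5007 -0.0045  0.129 ] yaw -0.191 -> row [0.128 0.463 0.03 ] twist -0.007
0.24950970592475472
```

View pics/t4.png

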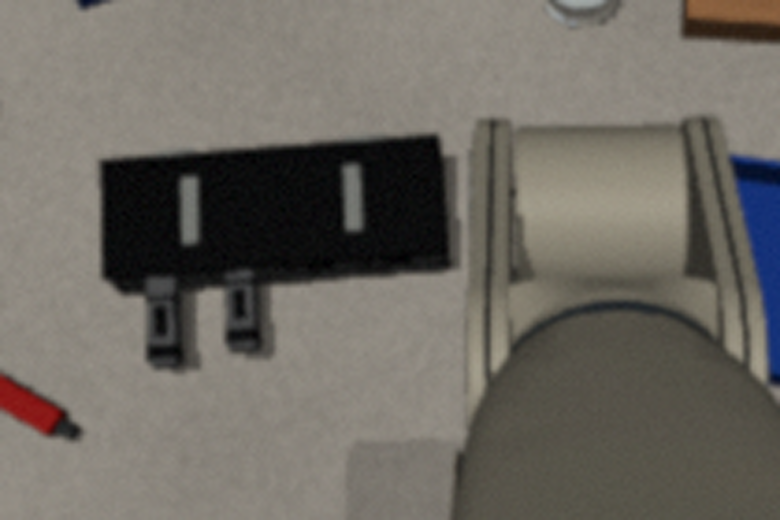

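Two testers remain in the case, at crop (163,320) and (242,312), and the third is in the gripper over the box area. On to the box.

```bash
python3 -m handwheel '[[-1,0.05,0.15,0,-0.007],[-1,0.128,0.3,0,-0.007],[-1,0.128,0.463,0.03,-0.007],[-1,0.128,0.463,0.03,-0.007],[-1,0.128,0.463,0.1,-0.007]]'; python3 - <<'E'
from h import *
goal(.512,-.148,.011,-.18); s=status.sense();print(s['opening'])
E
```

```text
time: 10.5
tcp_pos: [0.5124, -0.1469, 0.0992]
tool_rot: [0.996, -0.09, 0.001, 0.0]
wrist_force: [-0.4, -0.3, -1.0]
opening: 0.244
finger_force: 61.4
t 10.5 tcp [ 0.5124 -0.1469  0.0992] yaw -0.18 -> row [-0.001  0.004  0.294] twist -0.0
0.24429435280148373
```

```bash
python3 -m handwheel '[[-1,0,0,0.1,0],[-1,0,0,0.2,0],[-1,0,0,0.27,0],[-1,0,0,0.29,0],[-1,0,0,0.29,0]]'; python3 -m handwheel '[[-0.1,0,0,0,0],[-0.1,0,0,0,0],[-0.1,0,0,0,0],[-0.1,0,0,-0.2,0],[-0.1,0,0,-0.4,0]]'; python3 - <<'E'
from h import *
goal(.538,.239,.12,.05); s=status.sense();print(s['opening'])
E
```

```text
time: 11.12
tcp_pos: [0.5106, -0.1453, 0.0121]
tool_rot: [0.996, -0.089, -0.001, -0.0]
wrist_force: [-3.1, 3.1, 3.5]
opening: 0.242
finger_force: 64.9
time: 11.75
tcp_pos: [0.5115, -0.1454, 0.1328]
tool_rot: [0.996, -0.089, -0.001, -0.0]
wrist_force: [0.5, -0.4, 0.3]
opening: 0.454
finger_force: 0.0
t 11.75 tcp [ 0.5115 -0.1454  0.1328] yaw -0.178 -> row [-0.139 -1.277  0.043] twist -0.145
0.45403543595475154
```

```bash
python3 -m handwheel '[[-0.1,-0.05,-0.15,-0.05,0],[-0.1,-0.1,-0.3,-0.05,-0.05],[-0.1,-0.13,-0.5,-0.05,-0.1],[-0.1,-0.14,-0.7,-0.05,-0.145],[-0.1,-0.14,-0.9,-0.05,-0.145]]'; python3 - <<'E'
from h import *
goal(.537,.2395,.10,.05)
c=cam('top'); cv2.imwrite('pics/t5.png',cv2.resize(c['frame'][130:270,240:450],(780,520),interpolation=cv2.INTER_CUBIC))
E
```

```text
time: 12.38
tcp_pos: [0.5182, 0.1291, 0.1476]
tool_rot: [1.0, 0.025, 0.001, -0.0]
wrist_force: [0.9, -0.5, 1.3]
opening: 0.447
finger_force: 0.0
t 12.38 tcp [0.5182 0.1291 0.1476] yaw 0.05 -> row [ 0.081 -0.364  0.159] twist 0.0
```

View pics/t5.png

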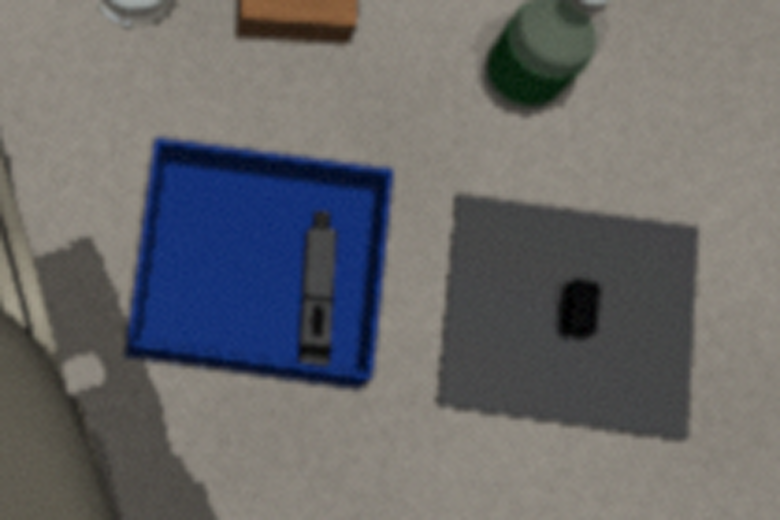

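The first tester lies flat in the box at crop (317,290), slightly toward the front wall, and the lid is flat with its knob at (580,310). Next is the middle tester.

```bash
python3 -m handwheel '[[-0.1,0.081,-0.2,0.1,0],[-0.1,0.081,-0.36,0.16,0],[-0.1,0.081,-0.364,0.16,0],[-0.1,0.081,-0.364,0.16,0],[-0.1,0.081,-0.364,0.16,0]]'; python3 - <<'E'
from h import *
goal(.537,.2395,.019,.05)
E
```

```text
time: 13.05
tcp_pos: [0.5377, 0.236, 0.0994]
tool_rot: [1.0, 0.024, 0.0, -0.0]
wrist_force: [-0.5, 0.6, -0.7]
opening: 0.45
finger_force: 0.0
t 13.05 tcp [0.5377 0.236  0.0994] yaw 0.048 -> row [-0.002 -0.012  0.268] twist -0.001
```

```bash
python3 -m handwheel '[[-0.1,0,-0.008,0.1,0],[-0.1,0,-0.008,0.2,0],[-0.1,0,-0.008,0.265,0],[-0.1,0,-0.008,0.268,0],[-0.1,0,-0.008,0.268,0]]' 60; python3 -m handwheel '[[-1,0,0,0,0],[-1,0,0,0,0],[-1,0,0,0,0],[-1,0,0,0,0],[-1,0,0,0,0]]' 70;python3 - <<'E'
from h import *
goal(.537,.2395,.019,.05)
E
```

```text
time: 13.68
tcp_pos: [0.5381, 0.2391, 0.019]
tool_rot: [1.0, 0.024, 0.001, -0.0]
wrist_force: [-0.1, 0.4, 0.9]
opening: 0.45
finger_force: 0.0
time: 14.3
tcp_pos: [0.5378, 0.2408, 0.0195]
tool_rot: [1.0, 0.024, 0.001, -0.001]
wrist_force: [-3.2, 6.4, 3.6]
opening: 0.248
finger_force: 68.3
t 14.3 tcp [0.5378 0.2408 0.0195] yaw 0.049 -> row [-0.003  0.004  0.002] twist -0.001
```

```bash
python3 -m handwheel '[[-1,-0.01,0.007,0,0],[-1,-0.03,-0.007,0,0],[-1,-0.05,0.007,0,0],[-1,-0.075,-0.007,0,0],[-1,-0.1,0.007,0,0]]'; python3 -m handwheel '[[-1,-0.025,-0.014,0,0],[-1,-0.05,0,0,0],[-1,-0.08,-0.014,0,0],[-1,-0.12,-0.007,0,0],[-1,-0.17,-0.007,0,0]]'; python3 - <<'E'
from h import *
goal(.537,.2395,.019,.05)
E
```

```text
time: 14.92
tcp_pos: [0.5138, 0.2387, 0.0206]
tool_rot: [1.0, 0.025, 0.007, -0.003]
wrist_force: [19.6, 16.5, -9.1]
opening: 0.245
finger_force: 71.4
time: 15.55
tcp_pos: [0.4554, 0.2349, 0.0183]
tool_rot: [1.0, 0.024, -0.0, 0.0]
wrist_force: [-0.5, -0.2, -0.8]
opening: 0.244
finger_force: 71.5
t 15.55 tcp [0.4554 0.2349 0.0183] yaw 0.049 -> row [ 0.272 -0.002 -0.002] twist -0.001
```

```bash
python3 -m handwheel '[[-1,-0.05,0,0,0],[-1,-0.05,0.02,-0.2,0],[-1,0.02,0.15,-0.35,0.05],[-1,0.1,0.35,-0.35,0.1],[-1,0.17,0.55,-0.35,0.145]]'; python3 - <<'E'
from h import *
goal(.531,-.101,.11,-.18)
c=cam('top'); cv2.imwrite('pics/t6.png',cv2.resize(c['frame'][130:270,120:330],(780,520),interpolation=cv2.INTER_CUBIC))
c=cam('scene'); cv2.imwrite('pics/s6.png',cv2.resize(c['frame'][120:270,160:370],(780,557),interpolation=cv2.INTER_CUBIC))
E
```

```text
time: 16.18
tcp_pos: [0.5145, 0.0752, 0.124]
tool_rot: [0.996, -0.09, 0.001, -0.0]
wrist_force: [1.0, 0.1, -1.5]
opening: 0.245
finger_force: 71.6
t 16.18 tcp [0.5145 0.0752 0.124 ] yaw -0.18 -> row [0.159 0.568 0.047] twist 0.0
```

View pics/s6.png

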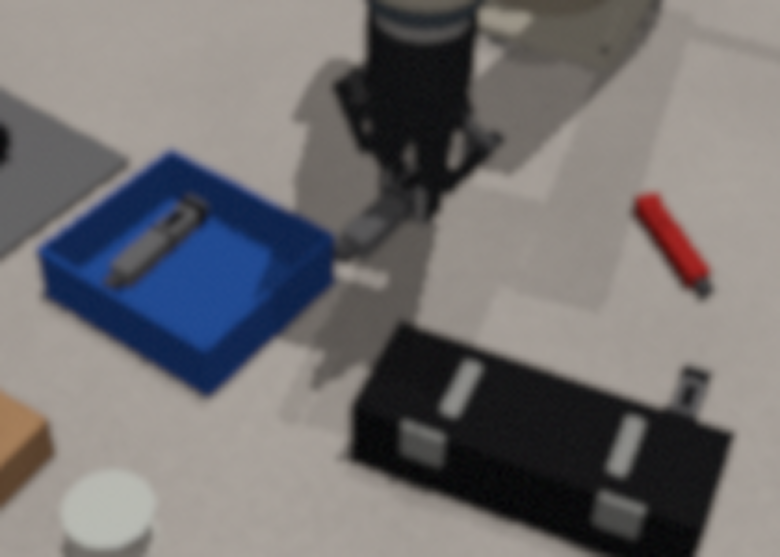

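The scene view shows the second tester held level at (375,225), the first in the box at (160,240), and one left in the case at (690,390).

```bash
python3 -m handwheel '[[-1,0.05,0.15,0,0],[-1,0.15,0.35,0,0],[-1,0.159,0.568,0.04,0],[-1,0.159,0.568,0.047,0],[-1,0.159,0.568,0.1,0]]'; python3 - <<'E'
from h import *
goal(.531,-.101,.009,-.18)
E
```

```text
time: 16.9
tcp_pos: [0.5308, -0.0997, 0.093]
tool_rot: [0.996, -0.09, 0.001, -0.0]
wrist_force: [0.0, 0.6, -0.1]
opening: 0.249
finger_force: 71.5
t 16.9 tcp [ 0.5308 -0.0997  0.093 ] yaw -0.18 -> row [0.002 0.004 0.28 ] twist 0.0
```

```bash
python3 -m handwheel '[[-1,0,0,0.1,0],[-1,0,0,0.18,0],[-1,0,0,0.24,0],[-1,0,0,0.26,0],[-1,0,0,0.265,0]]'; python3 -m handwheel '[[-0.1,0,0,0,0],[-0.1,0,0,0,0],[-0.1,0,0,0,0],[-0.1,0,0,-0.2,0],[-0.1,0,0,-0.4,0]]'; python3 - <<'E'
from h import *
goal(.529,.297,.12,.05); s=status.sense();print(s['opening'])
E
```

```text
time: 17.52
tcp_pos: [0.5309, -0.0994, 0.0135]
tool_rot: [0.996, -0.089, -0.0, -0.0]
wrist_force: [0.6, -0.2, -0.3]
opening: 0.245
finger_force: 71.5
time: 18.15
tcp_pos: [0.5301, -0.0999, 0.1343]
tool_rot: [0.996, -0.089, -0.001, -0.0]
wrist_force: [1.6, -0.5, -0.6]
opening: 0.448
finger_force: 0.0
t 18.15 tcp [ 0.5301 -0.0999  0.1343] yaw -0.179 -> row [-0.239 -1.301  0.048] twist -0.146
0.4479998219976799
```

```bash
python3 -m handwheel '[[-0.1,-0.05,-0.15,-0.05,0],[-0.1,-0.12,-0.3,-0.05,-0.05],[-0.1,-0.2,-0.5,-0.05,-0.1],[-0.1,-0.24,-0.7,-0.05,-0.146],[-0.1,-0.24,-0.9,-0.05,-0.146]]'; python3 -c "
from h import *
goal(.528,.297,.10,.05)"
```

```text
time: 18.77
tcp_pos: [0.5071, 0.1803, 0.1491]
tool_rot: [1.0, 0.026, 0.0, 0.0]
wrist_force: [0.7, -0.9, 0.2]
opening: 0.446
finger_force: 0.0
t 18.77 tcp [0.5071 0.1803 0.1491] yaw 0.051 -> row [ 0.089 -0.385  0.164] twist 0.001
```

```bash
python3 -m handwheel '[[-0.1,0.08,-0.2,0.1,0],[-0.1,0.08,-0.36,0.16,0],[-0.1,0.08,-0.375,0.16,0],[-0.1,0.08,-0.375,0.16,0],[-0.1,0.08,-0.375,0.16,0]]'; python3 - <<'E'
from h import *
goal(.528,.297,.019,.05)
c=cam('top'); cv2.imwrite('pics/t7.png',cv2.resize(c['frame'][130:270,240:450],(780,520),interpolation=cv2.INTER_CUBIC))
E
```

```text
time: 19.4
tcp_pos: [0.5265, 0.291, 0.1013]
tool_rot: [1.0, 0.025, 0.0, -0.0]
wrist_force: [-1.3, -0.1, 0.6]
opening: 0.446
finger_force: 0.0
t 19.4 tcp [0.5265 0.291  0.1013] yaw 0.049 -> row [ 0.006 -0.02   0.274] twist -0.0
```

View pics/t7.png

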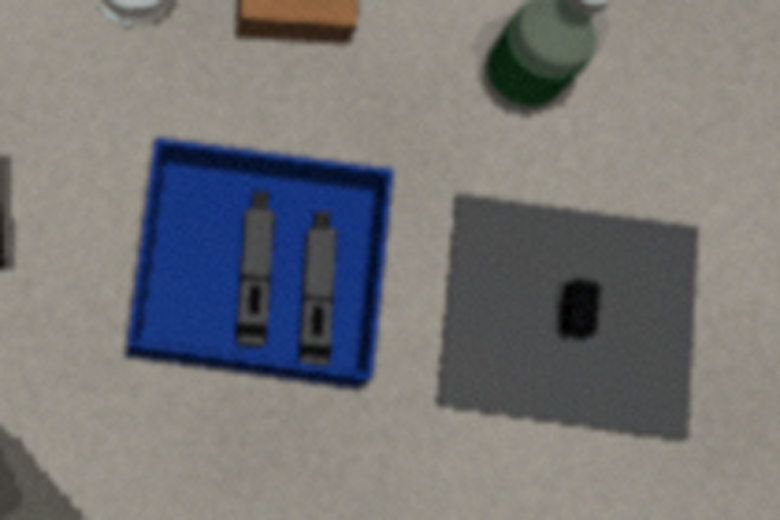

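Two testers lie flat in the box at (255,270) and (317,290), and the lid is undisturbed. Now the third.

```bash
python3 -m handwheel '[[-0.1,0,-0.014,0.1,0],[-0.1,0,-0.014,0.2,0],[-0.1,0,-0.014,0.268,0],[-0.1,0,-0.014,0.268,0],[-0.1,0,-0.014,0.268,0]]' 60; python3 -m handwheel '[[-1,0,0,0,0],[-1,0,0,0,0],[-1,0,0,0,0],[-1,0,0,0,0],[-1,0,0,0,0]]' 70;python3 - <<'E'
from h import *
goal(.528,.297,.019,.05)
E
```

```text
time: 20.08
tcp_pos: [0.5268, 0.2964, 0.0211]
tool_rot: [1.0, 0.025, 0.001, -0.0]
wrist_force: [0.5, 0.9, 0.3]
opening: 0.451
finger_force: 0.0
time: 20.7
tcp_pos: [0.5264, 0.298, 0.0217]
tool_rot: [1.0, 0.025, 0.001, -0.001]
wrist_force: [-3.9, 6.7, 1.9]
opening: 0.25
finger_force: 68.2
t 20.7 tcp [0.5264 0.298  0.0217] yaw 0.051 -> row [0.005 0.004 0.009] twist 0.0
```

```bash
python3 -m handwheel '[[-1,-0.01,0.007,0,0],[-1,-0.03,-0.007,0,0],[-1,-0.05,0.007,0,0],[-1,-0.075,-0.007,0,0],[-1,-0.1,0.007,0,0]]'; python3 -m handwheel '[[-1,-0.025,-0.014,0,0],[-1,-0.05,0,0,0],[-1,-0.08,-0.014,0,0],[-1,-0.12,-0.007,0,0],[-1,-0.19,-0.007,0,0]]'; python3 - <<'E'
from h import *
goal(.54,-.052,.12,-.18)
E
```

```text
time: 21.32
tcp_pos: [0.5019, 0.2959, 0.0227]
tool_rot: [1.0, 0.026, 0.006, -0.003]
wrist_force: [17.2, 13.4, -5.6]
opening: 0.243
finger_force: 71.0
time: 21.95
tcp_pos: [0.4384, 0.292, 0.0203]
tool_rot: [1.0, 0.025, 0.0, -0.0]
wrist_force: [-0.2, -0.8, -0.7]
opening: 0.242
finger_force: 70.9
t 21.95 tcp [0.4384 0.292  0.0203] yaw 0.051 -> row [ 0.28   1.162 -0.332] twist 0.147
```

```bash
python3 -m handwheel '[[-1,-0.04,0,0,0],[-1,-0.04,0.02,-0.2,0],[-1,0,0.15,-0.35,0.05],[-1,0.1,0.35,-0.35,0.1],[-1,0.17,0.55,-0.35,0.147]]'; python3 -c "
from h import *
goal(.54,-.052,.11,-.18)"
```

```text
time: 22.58
tcp_pos: [0.4976, 0.1341, 0.1264]
tool_rot: [0.996, -0.09, 0.001, -0.001]
wrist_force: [0.7, 0.7, -0.8]
opening: 0.243
finger_force: 71.0
t 22.57 tcp [0.4976 0.1341 0.1264] yaw -0.181 -> row [0.251 0.585 0.055] twist -0.001
```

```bash
python3 -m handwheel '[[-1,0.08,0.15,0,0],[-1,0.18,0.35,0,0],[-1,0.251,0.58,0.04,0],[-1,0.251,0.585,0.055,0],[-1,0.251,0.585,0.1,0]]'; python3 - <<'E'
from h import *
goal(.54,-.052,.012,-.18)
c=cam('scene'); cv2.imwrite('pics/s8.png',cv2.resize(c['frame'][120:270,160:370],(780,557),interpolation=cv2.INTER_CUBIC))
E
```

```text
time: 23.2
tcp_pos: [0.539, -0.0518, 0.095]
tool_rot: [0.996, -0.091, 0.0, -0.0]
wrist_force: [-0.5, 0.1, -1.0]
opening: 0.245
finger_force: 70.9
t 23.2 tcp [ 0.539  -0.0518  0.095 ] yaw -0.182 -> row [ 0.003 -0.     0.277] twist -0.002
```

View pics/s8.png

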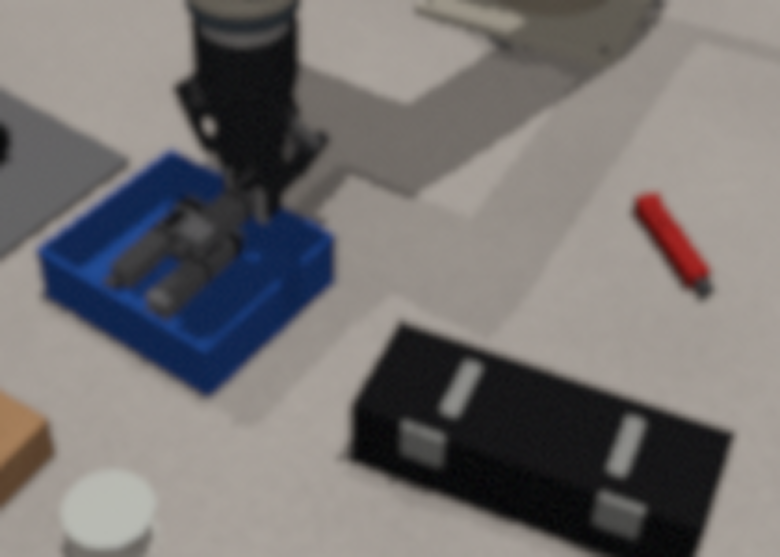

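The case is empty. The third tester is over the box at about (200,240) and lines up with the other two in this view. I lower and release it.

```bash
python3 -m handwheel '[[-1,0,0,0.1,0],[-1,0,0,0.18,0],[-1,0,0,0.24,0],[-1,0,0,0.27,0],[-1,0,0,0.27,0]]'; python3 -m handwheel '[[-0.1,0,0,0,0],[-0.1,0,0,0,0],[-0.1,0,0,0,0],[-0.1,0,0,-0.2,0],[-0.1,0,0,-0.4,0]]'; python3 -m handwheel '[[-0.1,-0.1,0,-0.2,0],[0,-0.3,-0.2,-0.2,0],[0.3,-0.4,-0.4,-0.2,0],[0.3,-0.4,-0.6,-0.2,0],[0.3,-0.4,-0.6,-0.2,0]]'; python3 - <<'E'
from h import *
c=cam('top'); cv2.imwrite('pics/t9.png',cv2.resize(c['frame'][130:270,240:450],(780,520),interpolation=cv2.INTER_CUBIC))
g=c['frame'].astype(int); x0,y0,x1,y1=335,150,450,265
sub=g[y0:y1,x0:x1]; m=(sub.max(2)<95)&(sub.max(2)-sub.min(2)<25)
def rect(m,z,n):
    k=max(cv2.findContours(m.astype('uint8'),cv2.RETR_EXTERNAL,cv2.CHAIN_APPROX_NONE)[0],key=cv2.contourArea)[:,0]+[x0,y0]
    print(n,cv2.minAreaRect((np.array([ray(c,u,v,z)[:2] for u,v in k])*1000).astype(np.float32)))
rect(m,.011,'lid'); 
x0,y0,x1,y1=380,190,412,232; sub=g[y0:y1,x0:x1]; rect(sub.max(2)<30,.047,'knob')
E
```

```text
time: 23.88
tcp_pos: [0.5386, -0.0507, 0.0138]
tool_rot: [0.996, -0.09, -0.0, -0.0]
wrist_force: [-0.2, -0.2, -0.1]
opening: 0.243
finger_force: 70.9
time: 24.5
tcp_pos: [0.5382, -0.0512, 0.1349]
tool_rot: [0.996, -0.09, -0.001, -0.0]
wrist_force: [1.2, -0.9, -0.3]
opening: 0.451
finger_force: 0.0
time: 25.12
tcp_pos: [0.4528, 0.1501, 0.1949]
tool_rot: [0.996, -0.089, 0.001, -0.001]
wrist_force: [-0.6, -0.4, -0.3]
opening: 0.649
finger_force: 0.0
lid ((511.76666259765625, -338.17645263671875), (186.88644409179688, 165.58169555664062), 79.39153289794922)
knob ((509.6087646484375, -334.72998046875), (24.4508113861084, 39.74333953857422), 83.15908813476562)
```

View pics/t9.png

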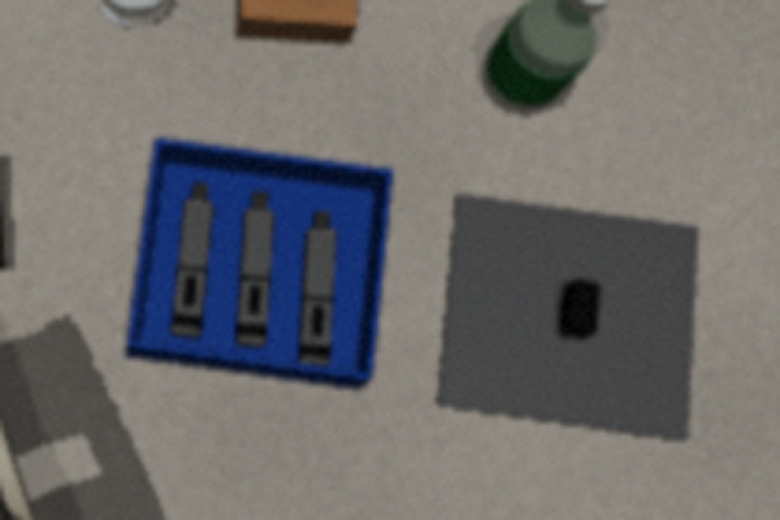

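All three testers lie flat in the box at (192,260), (255,270) and (317,290), and the lid is where I left it. I go back for the lid.

```bash
python3 -m handwheel '[[0.3,0,0.2,0,0],[0.3,0,0.4,0,0],[0.3,0,0.6,0,0],[0.3,0,0.8,0,0],[0.3,0,1,0,0]]'; python3 -c "
from h import *
goal(.5098,-.3383,.11,-.188)"
```

```text
time: 25.8
tcp_pos: [0.3985, -0.1499, 0.1947]
tool_rot: [0.996, -0.09, 0.001, 0.0]
wrist_force: [0.9, 0.7, -0.5]
opening: 0.653
finger_force: 0.0
t 25.8 tcp [ 0.3985 -0.1499  0.1947] yaw -0.181 -> row [0.478 0.551 0.282] twist 0.005
```

```bash
python3 -m handwheel '[[0.3,0.15,0.2,0,0.005],[0.3,0.3,0.37,0.1,0.005],[0.3,0.478,0.551,0.2,0.005],[0.3,0.478,0.551,0.282,0.005],[0.3,0.478,0.551,0.282,0.005]]'; python3 - <<'E'
from h import *
goal(.5098,-.3383,.021,-.188)
c=cam('scene'); cv2.imwrite('pics/s10.png',cv2.resize(c['frame'][120:240,120:280],(780,585),interpolation=cv2.INTER_CUBIC))
E
```

```text
time: 26.42
tcp_pos: [0.5093, -0.3374, 0.1055]
tool_rot: [0.995, -0.095, -0.002, -0.001]
wrist_force: [-0.8, 1.1, 0.5]
opening: 0.651
finger_force: 0.0
t 26.43 tcp [ 0.5093 -0.3374  0.1055] yaw -0.191 -> row [0.002 0.003 0.282] twist -0.002
```

View pics/s10.png

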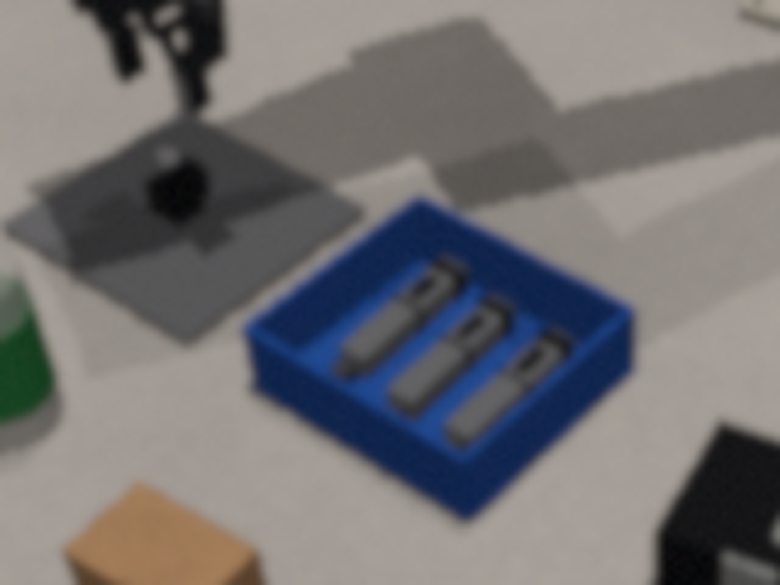

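The three testers are in the box, the lid is flat at (185,230) with its knob at (178,190), and the gripper is above it. I check the lid's pose from this view's corners before gripping.

```bash
python3 - <<'E'
from h import *
c=cam('scene'); s=4.875
W=np.array([ray(c,120+u/s,120+v/s,.011)[:2] for u,v in((5,230),(188,345),(364,212),(188,117))]);print(W.round(4),W.mean(0))
E
python3 -m handwheel '[[0.3,0,0,0.1,0],[0.3,0,0,0.2,0],[0.3,0,0,0.275,0],[0.3,0,0,0.275,0],[0.3,0,0,0.275,0]]' 50
```

```text
[[ 0.5843 -0.4355]
 [ 0.6179 -0.2577]
 [ 0.4579 -0.2303]
 [ 0.4263 -0.4028]] [ 0.52158839 -0.33156762]
time: 27.15
tcp_pos: [0.5115, -0.3362, 0.0292]
tool_rot: [0.996, -0.094, 0.001, 0.001]
wrist_force: [0.0, -0.7, 0.9]
opening: 0.653
finger_force: 0.0
```

```bash
python3 -m handwheel '[[0.3,0,0,0,0],[0.3,0,0,0.015,0],[-1,0,0,0.015,0],[-1,0,0,0.015,0],[-1,0,0,0.015,0]]' 50;python3 -c "
from h import *
goal(.5546,-.102,.13,-.187)"
```

```text
time: 27.78
tcp_pos: [0.5109, -0.3364, 0.0229]
tool_rot: [0.996, -0.094, 0.0, 0.0]
wrist_force: [-1.1, -1.4, 3.9]
opening: 0.241
finger_force: 50.2
t 27.77 tcp [ 0.5109 -0.3364  0.0229] yaw -0.188 -> row [-0.003 -0.795 -0.357] twist -0.001
```

```bash
python3 -m handwheel '[[-1,0,0,-0.1,0],[-1,0,0,-0.25,0],[-1,0,0,-0.36,0],[-1,0,-0.1,-0.36,0],[-1,0,-0.25,-0.36,0]]';python3 -c "
from h import *
goal(.5557,-.1025,.13,-.187)"
```

```text
time: 28.4
tcp_pos: [0.5246, -0.2624, 0.1308]
tool_rot: [0.995, -0.095, 0.0, 0.0]
wrist_force: [0.6, 0.8, -2.4]
opening: 0.243
finger_force: 49.5
t 28.4 tcp [ 0.5246 -0.2624  0.1308] yaw -0.19 -> row [ 0.001 -0.543  0.003] twist -0.002
```

```bash
python3 -m handwheel '[[-1,0,-0.15,0,0],[-1,0,-0.35,0,-0.003],[-1,0,-0.49,0,-0.003],[-1,0,-0.53,0,-0.003],[-1,0,-0.53,0,-0.003]]';python3 -m handwheel '[[-1,0,0,0,0],[-1,0,0,0.03,0],[-1,0,0,0.06,0],[-1,0,0,0.08,0],[-1,0,0,0.08,0]]';python3 -c "
from h import *
goal(.5557,-.1025,.075,-.187)
c=cam('scene'); cv2.imwrite('pics/s11.png',cv2.resize(c['frame'][120:240,120:280],(780,585),interpolation=cv2.INTER_CUBIC))"
```

```text
time: 29.02
tcp_pos: [0.5543, -0.1057, 0.1303]
tool_rot: [0.996, -0.091, -0.0, 0.0]
wrist_force: [-0.5, 0.1, -2.5]
opening: 0.244
finger_force: 49.6
time: 29.65
tcp_pos: [0.5539, -0.1063, 0.1058]
tool_rot: [0.996, -0.092, -0.001, -0.0]
wrist_force: [-0.2, 1.0, -2.9]
opening: 0.248
finger_force: 49.6
t 29.65 tcp [ 0.5539 -0.1063  0.1058] yaw -0.184 -> row [ 0.004 -0.014  0.103] twist 0.002
```

View pics/s11.png

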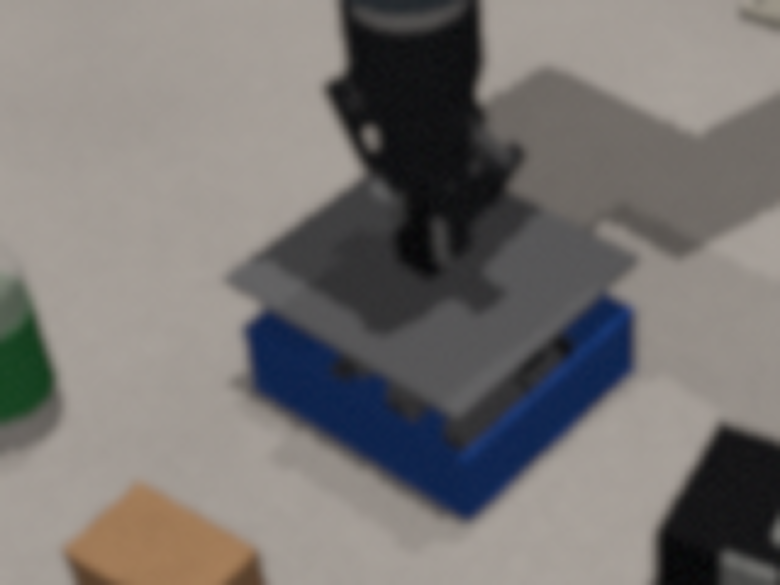

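The lid hangs about 30 mm above the box mouth, parallel to it and roughly centred. I correct by 3 mm and lower it.

```bash
python3 -m handwheel '[[-1,0.004,-0.01,0.02,0],[-1,0.004,-0.01,0.05,0],[-1,0.004,-0.01,0.075,0],[-1,0.004,-0.01,0.09,0],[-1,0.004,-0.01,0.1,0]]';python3 -c "
from h import *
goal(.5557,-.1025,.073,-.187)"
```

```text
time: 30.32
tcp_pos: [0.5561, -0.1035, 0.0762]
tool_rot: [0.996, -0.092, -0.0, -0.0]
wrist_force: [0.5, -0.6, -2.0]
opening: 0.248
finger_force: 49.7
t 30.32 tcp [ 0.5561 -0.1035  0.0762] yaw -0.183 -> row [-0.002 -0.003  0.011] twist 0.002
```

```bash
python3 -m handwheel '[[-1,0,0,0.006,0],[-1,0,0,0.012,0],[-1,0,0,0.012,0],[-0.3,0,0,0.01,0],[0.3,0,0,0.01,0]]'; python3 -m handwheel '[[0.3,0,0,0,0],[0.3,0,0,0,0],[0.3,0,0,-0.15,0],[0.3,0,0,-0.35,0],[0.3,-0.2,0,-0.5,0]]'; python3 -m handwheel '[[0.3,-0.1,0.2,0,0],[0.3,-0.1,0.4,0,0],[0.3,-0.1,0.6,0,0],[0.3,-0.1,0.7,0,0],[0.3,-0.1,0.7,0,0]]'; python3 - <<'E'
from h import *
c=cam('scene'); a=cv2.resize(c['frame'][120:240,140:260],(400,400),interpolation=cv2.INTER_CUBIC)
c=cam('top'); b=cv2.resize(c['frame'][140:260,250:370],(400,400),interpolation=cv2.INTER_CUBIC)
cv2.imwrite('pics/f.png',np.hstack([a,b]))
g=c['frame'].astype(int); x0,y0,x1,y1=262,155,362,242
sub=g[y0:y1,x0:x1]; m=(sub.max(2)<95)&(sub.max(2)-sub.min(2)<22)
m=cv2.morphologyEx(m.astype('uint8'),cv2.MORPH_OPEN,np.ones((3,3)))
k=max(cv2.findContours(m,cv2.RETR_EXTERNAL,cv2.CHAIN_APPROX_NONE)[0],key=cv2.contourArea)[:,0]+[x0,y0]
print(cv2.minAreaRect((np.array([ray(c,u,v,.061)[:2] for u,v in k])*1000).astype(np.float32)))
E
```

```text
time: 30.95
tcp_pos: [0.5566, -0.1036, 0.0741]
tool_rot: [0.996, -0.092, 0.0, 0.0]
wrist_force: [-0.2, 0.2, -0.3]
opening: 0.549
finger_force: 0.0
time: 31.58
tcp_pos: [0.5103, -0.0951, 0.2193]
tool_rot: [0.996, -0.092, 0.003, 0.0]
wrist_force: [-0.3, 0.4, -0.5]
opening: 0.648
finger_force: 0.0
time: 32.2
tcp_pos: [0.4387, -0.2972, 0.2161]
tool_rot: [0.996, -0.093, 0.0, 0.0]
wrist_force: [0.5, 0.9, 0.1]
opening: 0.646
finger_force: 0.0
((555.4307250976562, -103.59062957763672), (186.4308319091797, 170.35787963867188), 79.45726776123047)
```

View pics/f.png

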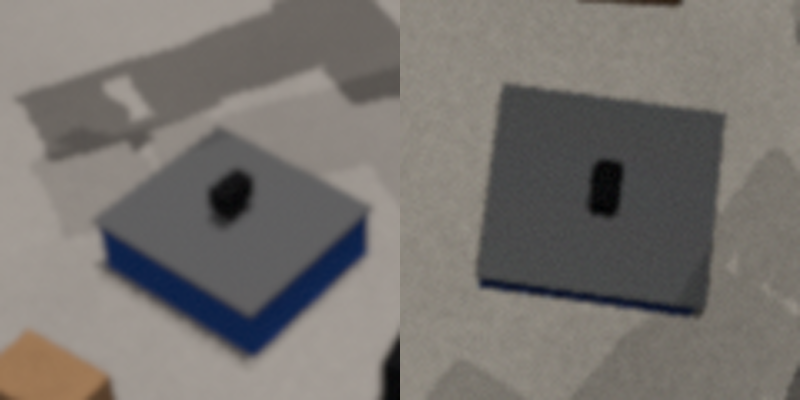

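The lid sits flush and centred on the box with its knob up (left view (232,195), right view (605,187)), and the arm is clear. I hand in the job.

```bash
python3 -c "
from h import *
print(ticket.hand_in())"
```

```text
the job is handed in; nothing more can be done
None
```

I handed the job in at about 32 s: all three testers are in the box, the lid is back on and looks flush and centred in the last pictures, and the arm never went near the spool, carton or bottle; no verdict came back.

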